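Close and lock the service hatch of a pump controller

ROBOT

A 6-joint arm with a two-finger parallel gripper is mounted at the origin on the work surface. World frame = base frame: x ahead of the robot, y to its left, z up, the work surface at z = 0. Lengths are in m, angles in rad, forces in N, time in s.
With the tool pointing down it reaches from about 0.35 to 0.975 m from the base axis. Payload 4.9 kg.
Tool frame: the origin (TCP) lies on the centre line of the jaws, within the pads' length; the fingertips stand 14 mm ahead of it and the grasp point (between the pads) lies 5 mm behind it (manip.nose_length is the distance from the TCP to the fingertips, in m); z points along the fingers, y is the line along which they close (so a half turn about z gives the same grasp; the last joint's range is limited). The gripper opens to 85 mm and grips with 20 to 120 N. Pads are 22 mm wide; open, the fingers measure 114 mm over their backs; the gripper's body (76 mm by 85 mm) begins 54 mm behind the grasp point. The pads swing forward as they close: fully open they stand 13 mm farther back than shut.
Start: joints at [-1.308, 0.053, 1.613, -0, 1.476, -0.119], TCP at [0.233, -0.58, 0.245] pointing down, gripper open.
Joint ranges: [-3.01, 3.01], [-1.01, 2.22], [0.06, 2.58], [-1.02, 4.17], [0.09, 2.62], [-3.14, 3.14]. Speed limits (rad/s): [2.57, 2.57, 3.14, 3.14, 3.14, 3.14].

INTERFACE

Orientations are given as a unit quaternion [w, x, y, z].
In Python, from plant import manip, imaging gives the robot as it stands.
- The arm moves only by the tool play_rows, never from a script. Its argument "commands" is a list of rows, each a list of 6 numbers: the shift along the tool's x, y, z in mm, then the turn, a rotation vector about the tool's x, y, z in degrees. A call has 1 to 5 rows; each row shifts and turns the commanded pose from where the row before left it, along the tool's axes as they then stand; what a row does not reach is not made up. A row lasts 1/12 s, in which the tool goes at most 41.7 mm and 7.16 degrees, less where a joint would pass 70% of its speed; a pose out of reach is approached as far as the arm can. A call is refused whole if a number of a shift passes 41.7 or a number of a turn 7.16, either way. A call with a gripper value outside its range is refused whole. "hand" is the finger opening in mm, from 0 to 85.4, set as the call begins (left out, the last holds). The fingers move at their own pace and stop on an object; the grip force is fixed at half the most. Time passes only in rows, so rows that do not move let the fingers close. It gives the time, the measured TCP pose, the force, the opening and the grip force at its end, in the units of the state.
- manip.state(): the state, without advancing time (a new reading comes with each control period).
- imaging.grab_frame(name): name is "scene" or "side" or "wrist"; returns a dict with "image" (420x560x3 uint8, red, green, blue), "fx", "fy", "cx", "cy" (pixels), "R" (3x3) and "t" (3): a world point X has camera coordinates R X + t; the wrist camera has in their place "mount" (4x4, takes a point from camera to tool coordinates, whose origin is the TCP and whose axes are the flange's). Camera axes: x right, y down, z forward; pixel columns grow to the right and rows downward; lengths in m; the calibration is good to about 2 mm. The wrist camera is an equidistant fisheye: a pixel r from the principal point sees the ray r / f radians off the axis. A picture is of the moment at which its call begins: read the wrist's pose just before it. There is no depth.
- manip.job_done(): hands the job in; it is judged then, once.
The state is a dict: "time": time; "joint_pos": joint angles; "joint_vel": joint speeds; "joint_efforts": joint torques, N m; "tool_pos": TCP position; "tool_rot": TCP orientation; "contact_force": force on the tool from outside, world axes, zero at the start; "ft_torque": the same for the moment, N m; "gripper_width": opening from 0.0 (shut) to 1.0 (fully open); "grasp_force": force on a finger pad.
Only numpy, scipy, OpenCV 4.12 (cv2) and the standard library are available. Lean on these libraries where they do the work, as an engineer would, in place of code of your own. Each camera call takes 0.05 s, during which the arm holds its last target. There are 200 camera calls.

TASK

Close the sliding service hatch on top of the grey pump controller by pushing its steel cover fully home over the open port. Then lock it with the quarter-turn fastener: line its bar up with the slot hidden underneath (the two black marks on the cover show the slot's direction), press the spring-loaded head down to its stop and, while it is down, turn it a full quarter turn clockwise so that it stays down. Leave everything lying around on the bench and on the controller as it is, and take your hand away at the end.

Things in the scene. Friction and masses are not known exactly. Their poses are not given: they have to be found in the camera images.
- controller: Grey instrument case, fixed, z up. Origin: underside, below the cover's sliding line. Reaches x -120 to +150 mm, y +-180 mm; aluminium deck, top at 80 mm, 6 mm thick. The cover slides along the case's y between rails (x = +-71 to 80 mm, 12 mm high). Two capped ports (40 mm wide, 34 mm high) stand on the deck at x = +115, y = -120 and +110 mm.
- slot (a point): Centre of the slot in the deck (at its top, 80 mm high) that takes the fastener's foot; 25 mm to -y of the case's origin. Slot 46 mm long along the case's y, 16 mm wide. Hidden once the cover is closed; two black marks on the cover (a line on the -y side, one over the lip on the +y side) show its direction.
- cover (a joint): How far the cover stands open, m: 0 = closed against its end stop, grows as it slides to the case's +y, at most 0.115. About 2 N of friction; stays where it is left. Steel plate 140 (case x) by 190 (case y) by 4 mm, top 87 mm above the bench, with an upright lip on its +y end.
- cover_lip (a point): Middle of the top edge of the cover's upright lip, on its outer (+y) face. Lip 110 mm wide along the case's x, 5 mm thick, 34 mm above the plate (top 121 mm above the bench). Pushing its outer face towards the case's -y closes the cover.
- stud_top (a point): Middle of the fastener bar's top, on the turning axis, 55 mm to -y of cover_lip; turns with it, y along the bar. 141 mm above the bench when up. Steel disc 80 mm across, 6 mm thick, with an upright bar 76 long, 14 wide, 22 mm tall on it (disc top 22 mm below this point). The hidden foot (38 by 10 by 5 mm) is parallel to the bar, 2 mm above the deck. Spring: 5 N when up, 11.5 N at the stop.
- plunger (a joint): How far the fastener's head is pressed down, m: 0 up, 0.016 at its stop. With bar and slot over 8 degrees apart, or the cover over 4 mm open, the foot lands on the deck after 2 mm. From 0.013 on the foot is below the deck; turned then by over 15 degrees it cannot come up and rests near 0.013 when let go.
- stud (a joint): Angle of the fastener, rad, growing clockwise seen from above: 0 = bar in line with the slot (along the case's y), 1.571 = locked, a quarter turn clockwise, at its stop; the other stop is -1.35. Stays where it is left (friction 0.05 N m). Starts between -1.2 and -0.35, so it must first be turned clockwise to line up.
- driver: Bystander: screwdriver with a black handle, 200 mm, lying in front of the controller. Leave it. Origin: centre of its underside.
- clamp_ring: Bystander: steel clamp ring, 96 mm across, 22 mm high, on the bench beside the controller's +y end. Leave it. Origin: centre of its underside.
- blank_flange: Bystander: small steel blanking flange, 48 mm across, 20 mm high, standing on the controller's deck behind the cover. Leave it. Origin: centre of its underside.
- wrench: Bystander: steel wrench, 180 mm, on the bench. Leave it. Origin: centre of its underside.
- parts_tray: Bystander: red open tray, 160 by 120 by 45 mm. Leave it. Origin: centre of its underside.
- solvent: Bystander: white bottle, 170 mm high. Leave it upright. Origin: centre of its underside.
- gauge_head: Bystander: gauge head, a steel foot with a grey 60 mm box on top, 110 mm high. Leave it upright. Origin: centre of its underside.

How it is judged:
By the outcome, as a careful person would: the job done as asked, in the order asked, and still so for the second after the job is handed in, with the robot touching nothing.
It also fails if it takes over 56 s, if anything falls off the work surface, if the arm or the gripper's body presses on something with over 40 N, if the wrist force passes 120 N, or if a joint passes its speed limit or range.

## Working session

There is one attempt and no reset: what is moved stays moved. The work goes in short steps, Python scripts to look and compute and a tool call to move; the robot and the scene stay as the last step left them, time stands still between calls to the robot, and variables do not carry over. Pictures are saved under pics/ and viewed, at most 10 in all, crops included, and the job is handed in when it is done.

Besides the shell and the picture viewer there is one more tool, called after "Request:" in YAML: its name, and indented under it one key for each argument. play_rows: Moves the arm, as the interface text tells. Its arguments: {"type":"object","properties":{"commands":{"type":"array","items":{"type":"array","items":{"type":"number"}}},"hand":{"type":"number"}},"required":["commands"]}

```bash
mkdir -p pics
python3 - <<'E'
from plant import manip, imaging
import cv2,numpy as np,pickle
print(manip.state(), manip.nose_length)
fs={}
for n in ("scene","side"):
    f=imaging.grab_frame(n);fs[n]=f
    cv2.imwrite(f"pics/{n}0.png",cv2.resize(f["image"][:,:,::-1],(800,600),interpolation=cv2.INTER_CUBIC))
    print(n,{k:v for k,v in f.items() if k!="image"})
pickle.dump(fs,open("f0.pkl","wb"))
E
```

```text
{'time': 0.0, 'joint_pos': array([-1.30800653e+00,  5.33931839e-02,  1.61429833e+00, -1.22750984e-05,
        1.47600395e+00, -1.18973118e-01]), 'joint_vel': array([ 0.0001209 ,  0.00030238, -0.00135171, -0.00063903,  0.00044282,
        0.00165482]), 'joint_efforts': array([-3.62129802e-03, -3.93690062e+01, -3.70174956e+01, -5.18339730e-04,
        7.14440772e-03, -1.00087848e-05]), 'tool_pos': array([ 0.23270479, -0.57941956,  0.24403788]), 'tool_rot': array([-1.04825023e-03,  9.81836728e-01,  1.89724890e-01, -8.16333356e-05]), 'contact_force': array([-0.08458256, -0.21496153,  0.49499647]), 'ft_torque': array([0.01424653, 0.02308058, 0.03558505]), 'grasp_force': 0.0, 'gripper_width': 1.0001942349294437} 0.014
scene {'fx': 422.0846902999478, 'fy': 422.0846902999478, 'cx': 278.0870205002483, 'cy': 208.22569106832808, 'R': array([[ 0.2866841 ,  0.95800892,  0.0055803 ],
       [ 0.82830242, -0.24493423, -0.50390706],
       [-0.48138065,  0.14908432, -0.86373986]]), 't': array([-0.15658433, -0.39346527,  1.34649855])}
side {'fx': 483.27916686062224, 'fy': 483.27916686062224, 'cx': 282.4932711382742, 'cy': 208.6634686346722, 'R': array([[-0.75417733, -0.65645382,  0.01687995],
       [-0.43956154,  0.48556648, -0.7556526 ],
       [ 0.4878547 , -0.57731584, -0.65475508]]), 't': array([0.40162596, 0.33631752, 1.22694603])}
```

View pics/scene0.png

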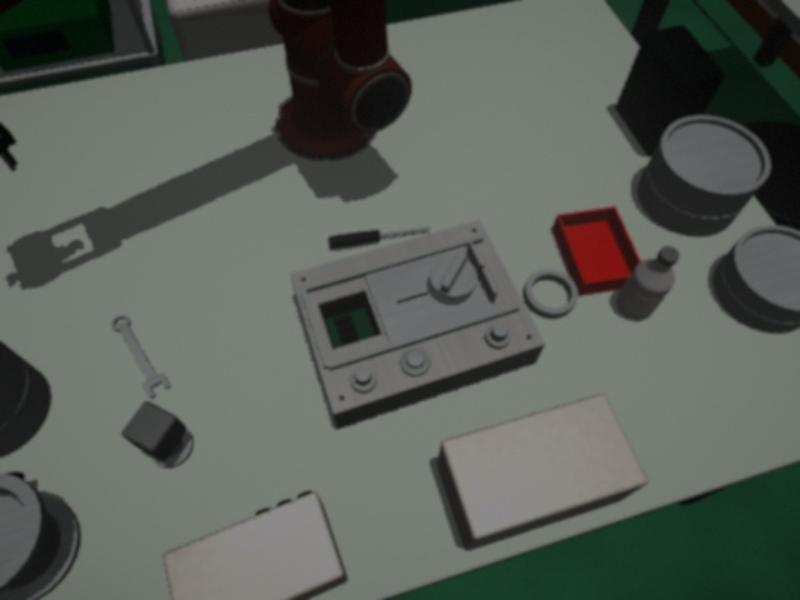

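View pics/side0.png

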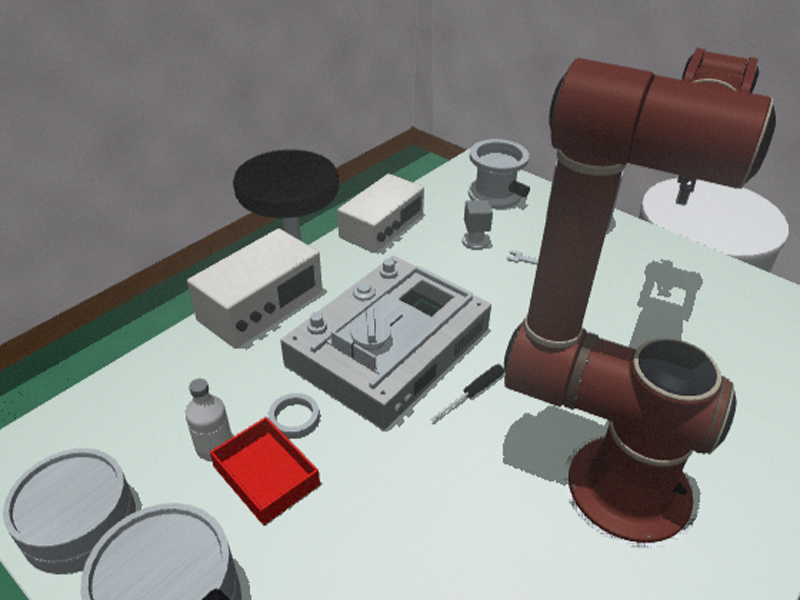

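The scene view shows the controller deck with corners at about (293,273), (478,222), (543,346) and (335,415). The cover is open to the right, the lip is near (482,275) and the bar runs from (468,250) to (443,290). I'll zoom in for accurate points.

Run:
```python
import cv2,numpy as np,pickle
fs=pickle.load(open("f0.pkl","rb"))
for n,(x,y,w,h) in dict(scene=(200,150,190,142),side=(190,175,160,120)).items():
    c=fs[n]["image"][y:y+h,x:x+w,::-1]
    c=cv2.convertScaleAbs(c,alpha=1.6 if n=="scene" else 1.1)
    s=4 if n=="scene" else 5
    cv2.imwrite(f"pics/{n}c.png",cv2.resize(c,None,fx=s,fy=s,interpolation=cv2.INTER_CUBIC))
```

```text
(no output)
```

View pics/scenec.png

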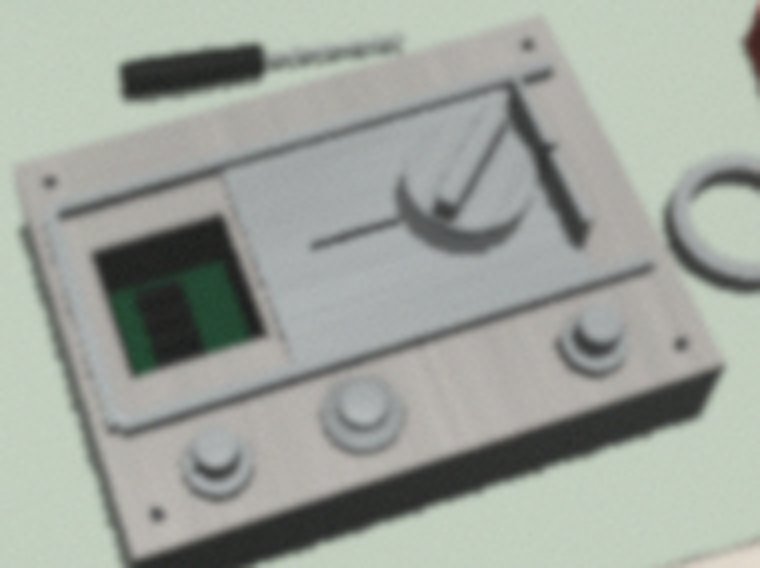

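View pics/sidec.png

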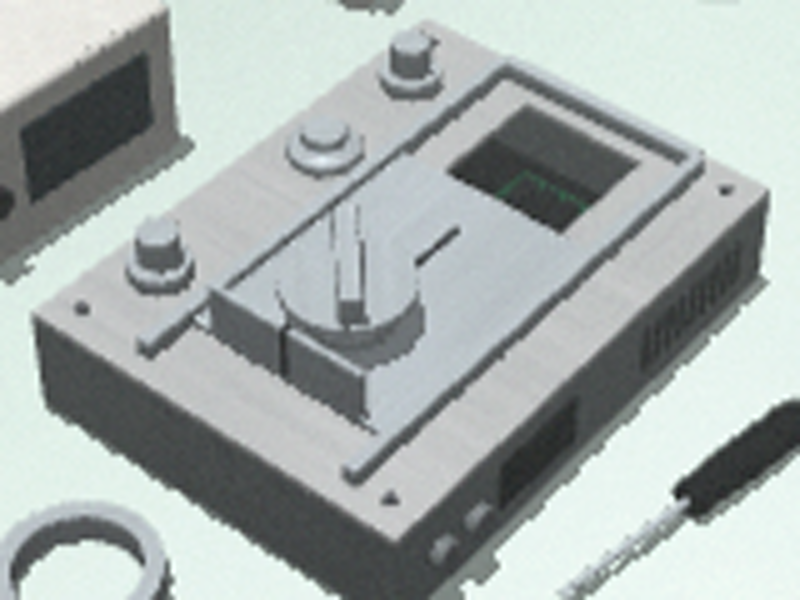

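```bash
cat > h.py <<'E'
import numpy as np,pickle
from scipy.optimize import least_squares
from scipy.spatial.transform import Rotation as Rot
def proj(f,X):
    c=np.atleast_2d(X)@f["R"].T+f["t"]; return np.c_[f["fx"]*c[:,0]/c[:,2]+f["cx"],f["fy"]*c[:,1]/c[:,2]+f["cy"]]
def ray(f,p,z):
    p=np.atleast_2d(p); d=np.c_[(p[:,0]-f["cx"])/f["fx"],(p[:,1]-f["cy"])/f["fy"],np.ones(len(p))]@f["R"]
    o=-f["R"].T@f["t"]; return o+d*((z-o[2])/d[:,2])[:,None]
def un(n,p):
    p=np.array(p,float); s,o=((4,(200,150)) if n=="scene" else (5,(190,175))); return (p+.5)/s-.5+o
def pose(q,X): 
    c,s=np.cos(q[2]),np.sin(q[2]); X=np.array(X,float); return np.c_[q[0]+c*X[:,0]-s*X[:,1],q[1]+s*X[:,0]+c*X[:,1],X[:,2]]
def inv(q,P):
    c,s=np.cos(q[2]),np.sin(q[2]); d=P[:,:2]-q[:2]; return np.c_[c*d[:,0]+s*d[:,1],-s*d[:,0]+c*d[:,1]]
E
python3 - <<'E'
from h import *
fs=pickle.load(open("f0.pkl","rb"))
C=np.array([[-120,-180,80],[-120,180,80],[150,180,80],[150,-180,80]])/1e3
px={"scene":un("scene",[(15,165),(543,18),(722,367),(132,562)]),"side":un("side",[(768,195),(400,545),(35,315),(425,20)])}
for use in (["scene"],["side"],["scene","side"]):
    r=least_squares(lambda q:np.concatenate([(proj(fs[n],pose(q,C))-px[n]).ravel() for n in use]),[.6,0,.0])
    print(use,r.x,np.degrees(r.x[2]),np.round(r.fun,1))
q=r.x; np.save("q.npy",q)
for n,z,pts in (("side",.121,[(210,290),(370,375),(284,325)]),("side",.141,[(352,299),(346,206)]),
  ("scene",.141,[(438,200),(508,93)]),("scene",.121,[(512,85),(583,240)]),("scene",.087,[(312,246),(398,222),(225,175),(293,360)]),("side",.087,[(458,230),(417,263)])):
    print(n,z,np.round(1e3*inv(q,ray(fs[n],un(n,pts),z)),1).tolist())
E
```

```text
['scene'] [0.53701083 0.02408482 0.04237032] 2.427640576899181 [-1.1  0.2  0.4 -0.4  1.2  0.1 -0.5 -0.3]
['side'] [0.53443023 0.02723636 0.05309521] 3.0421315204177324 [ 0.8 -0.9 -0.3  0.2 -0.6  0.4  0.2  0. ]
['scene', 'side'] [0.53621034 0.0249209  0.04642881] 2.6601746551461978 [-1.   0.2  0.3 -0.9  1.4 -0.6  0.2 -0.5  0.9 -1.2 -0.7 -0.7 -0.5 -0.7
  0.8 -0.5]
side 0.121 [[53.0, 132.8], [-57.8, 126.8], [3.0, 127.5]]
side 0.141 [[-26.1, 104.0], [25.5, 48.6]]
scene 0.141 [[23.6, 44.0], [-32.3, 110.6]]
scene 0.121 [[-49.3, 122.6], [65.4, 119.1]]
scene 0.087 [[-0.6, -23.7], [0.6, 31.0], [-65.7, -57.7], [67.4, -59.2]]
side 0.087 [[0.4, -22.7], [1.0, 14.8]]
```

The two views agree. The case is at about (0.536, 0.025) with yaw 2.7°, the cover is about 98 mm open, and the bar sits at roughly -42°. Next I'll plan the approach behind the lip.

```bash
cat >> h.py <<'E'
def yaw(s):
    w,x,y,z=s["tool_rot"]; R=Rot.from_quat([x,y,z,w]).as_matrix(); return np.degrees(np.arctan2(R[1,0],R[0,0])),R
def plan(s,case,z,yw,n,q):
    """rows to case-frame x,y (mm), TCP z (mm), tool yaw yw deg (case-relative) in n rows"""
    t=pose(q,[[case[0]/1e3,case[1]/1e3,z/1e3]])[0]; y0,R=yaw(s); dy=-(yw+np.degrees(q[2])-y0)
    p=s["tool_pos"]; d=(t-p)*1e3/n
    tilt=Rot.from_matrix(R.T@np.diag([1,-1,-1])).as_rotvec(); 
    for k in range(n):
        Rk=R@Rot.from_rotvec([0,0,np.radians(dy*k/n)]).as_matrix(); print(np.round(Rk.T@d,1).tolist(),round(dy/n,2))
    print("case xy",np.round(1e3*inv(q,p[None]),1),"z",round(p[2]*1e3,1),"yaw rel",round(y0-np.degrees(q[2]),2),"tilt z",np.round(R[:,2],4),"F",np.round(s["contact_force"],1),"t",s["time"],"w",s["gripper_width"])
E
python3 -c "
from h import *;from plant import manip
plan(manip.state(),(0,160),245,90,20,np.load('q.npy'))"
```

```text
[28.0, -29.9, 0.0] -3.54
[29.8, -28.2, 0.0] -3.54
[31.5, -26.3, 0.0] -3.54
[33.0, -24.3, 0.0] -3.54
[34.4, -22.2, 0.0] -3.54
[35.8, -20.0, 0.0] -3.54
[36.9, -17.8, 0.0] -3.54
[37.9, -15.5, 0.0] -3.54
[38.8, -13.1, 0.0] -3.54
[39.6, -10.7, 0.0] -3.54
[40.1, -8.2, 0.0] -3.54
[40.6, -5.7, 0.0] -3.54
[40.9, -3.2, 0.0] -3.54
[41.0, -0.7, 0.0] -3.54
[40.9, 1.9, 0.0] -3.54
[40.7, 4.4, 0.0] -3.54
[40.4, 6.9, 0.0] -3.54
[39.9, 9.4, 0.0] -3.54
[39.2, 11.8, 0.0] -3.54
[38.4, 14.2, 0.0] -3.54
case xy [[-331.2 -589.7]] z 244.2 yaw rel 19.22 tilt z [-5.0e-04  1.8e-03 -1.0e+00] F [ 0.5  0.6 -0.6] t 0.1 w 0.9988983826529525
```

Request:
play_rows:
  commands:
    - [28,-30,0,0,0,-3.5]
    - [30,-28,0,0,0,-3.5]
    - [31,-26,0,0,0,-3.5]
    - [33,-24,0,0,0,-3.5]
    - [34,-22,0,0,0,-3.5]
  hand: 0

```text
time: 0.52
tool_pos: [0.3071, -0.3881, 0.2445]
tool_rot: [-0.001, 0.941, 0.338, 0.0]
contact_force: [0.7, 0.5, 0.1]
gripper_width: 0.3
grasp_force: 0.0
```

Request:
play_rows:
  commands:
    - [36,-20,0,0,0,-3.5]
    - [37,-18,0,0,0,-3.5]
    - [38,-15,0,0,0,-3.5]
    - [39,-13,0,0,0,-3.5]
    - [40,-11,0,0,0,-3.5]

```text
time: 0.93
tool_pos: [0.3827, -0.1968, 0.2449]
tool_rot: [-0.0, 0.879, 0.477, 0.0]
contact_force: [1.2, 0.1, 0.6]
gripper_width: -0.003
grasp_force: 0.0
```

Request:
play_rows:
  commands:
    - [40,-8,0,0,0,-3.5]
    - [40,-6,0,0,0,-3.5]
    - [41,-3,0,0,0,-3.5]
    - [41,-1,0,0,0,-3.5]
    - [41,2,0,0,0,-3.5]

```text
time: 1.35
tool_pos: [0.4579, -0.0065, 0.2451]
tool_rot: [0.0, 0.796, 0.606, 0.0]
contact_force: [0.7, -0.6, -0.1]
gripper_width: -0.004
grasp_force: 0.0
```

Request:
play_rows:
  commands:
    - [40,4,0,0,0,-3.5]
    - [40,7,0,0,0,-3.5]
    - [40,9,0,0,0,-3.5]
    - [39,12,0,0,0,-3.5]
    - [38,14,0,0,0,-3.5]

```text
time: 1.77
tool_pos: [0.5332, 0.1822, 0.2447]
tool_rot: [-0.0, 0.694, 0.72, -0.0]
contact_force: [0.5, -0.4, 0.7]
gripper_width: 0.005
grasp_force: 0.0
```

```bash
python3 -c "
from h import *;from plant import manip
plan(manip.state(),(0,160),111,90,5,np.load('q.npy'))"
```

```text
[0.6, -0.8, 26.7] -0.12
[0.6, -0.8, 26.7] -0.12
[0.6, -0.8, 26.7] -0.12
[0.6, -0.8, 26.7] -0.12
[0.6, -0.8, 26.7] -0.12
case xy [[  4.3 157.2]] z 244.7 yaw rel 89.42 tilt z [-6.e-04 -3.e-04 -1.e+00] F [ 0.5 -0.4  0.7] t 1.7667 w 0.00479575479029145
```

Request:
play_rows:
  commands:
    - [1,-1,27,0,0,0]
    - [1,-1,27,0,0,0]
    - [0,-1,27,0,0,0]
    - [0,-1,27,0,0,0]
    - [0,0,26,0,0,0]

```text
time: 2.18
tool_pos: [0.5282, 0.182, 0.1093]
tool_rot: [-0.0, 0.695, 0.719, -0.001]
contact_force: [-0.6, 0.3, 0.7]
gripper_width: -0.001
grasp_force: 0.0
```

Request:
play_rows:
  commands:
    - [-4,0,0,0,0,0]
    - [-6,0,0,0,0,0]
    - [-6,0,0,0,0,0]
    - [-6,0,0,0,0,0]
    - [-6,0,0,0,0,0]

```text
time: 2.6
tool_pos: [0.5311, 0.1536, 0.1133]
tool_rot: [0.001, 0.696, 0.718, 0.002]
contact_force: [-1.2, 1.8, 0.1]
gripper_width: -0.0
grasp_force: 1.3
```

Request:
play_rows:
  commands:
    - [-6,0,0,0,0,0]
    - [-6,0,0,0,0,0]
    - [-6,0,0,0,0,0]
    - [-6,0,0,0,0,0]
    - [-6,0,0,0,0,0]

```text
time: 3.02
tool_pos: [0.5316, 0.1233, 0.112]
tool_rot: [0.001, 0.695, 0.719, 0.001]
contact_force: [1.4, 2.2, 1.5]
gripper_width: -0.003
grasp_force: 1.3
```

```bash
python3 -c "
from h import *;from plant import manip
plan(manip.state(),(0,44),111,90,10,np.load('q.npy'))"
```

```text
[-5.4, 0.1, 0.1] -0.08
[-5.4, 0.1, 0.1] -0.08
[-5.4, 0.1, 0.1] -0.08
[-5.4, 0.1, 0.1] -0.08
[-5.4, 0.0, 0.1] -0.08
[-5.4, 0.0, 0.1] -0.08
[-5.4, 0.0, 0.1] -0.08
[-5.4, 0.0, 0.1] -0.08
[-5.4, 0.0, 0.1] -0.08
[-5.4, 0.0, 0.1] -0.08
case xy [[-0.  98.5]] z 112.0 yaw rel 89.21 tilt z [ 1.7e-03  2.0e-04 -1.0e+00] F [1.4 2.2 1.5] t 3.0167 w -0.0029906320524903172
```

Pushing at about 2 N. I'll continue, slowing near the stop.

Request:
play_rows:
  commands:
    - [-6,0,0,0,0,0]
    - [-6,0,0,0,0,0]
    - [-6,0,0,0,0,0]
    - [-6,0,0,0,0,0]
    - [-6,0,0,0,0,0]

```text
time: 3.43
tool_pos: [0.532, 0.0933, 0.1112]
tool_rot: [-0.0, 0.695, 0.719, 0.0]
contact_force: [0.9, 2.2, -0.3]
gripper_width: 0.001
grasp_force: 1.3
```

Request:
play_rows:
  commands:
    - [-4,0,0,0,0,0]
    - [-4,0,0,0,0,0]
    - [-4,0,0,0,0,0]
    - [-3,0,0,0,0,0]
    - [-3,0,0,0,0,0]

```text
time: 3.85
tool_pos: [0.5325, 0.0756, 0.1111]
tool_rot: [-0.0, 0.695, 0.719, -0.0]
contact_force: [2.0, 2.6, -0.4]
gripper_width: -0.004
grasp_force: 1.1
```

Request:
play_rows:
  commands:
    - [-2,0,0,0,0,0]
    - [-2,0,0,0,0,0]
    - [-1,0,0,0,0,0]
    - [-1,0,0,0,0,0]

```text
time: 4.18
tool_pos: [0.5327, 0.0698, 0.1112]
tool_rot: [-0.0, 0.695, 0.719, -0.0]
contact_force: [1.8, 1.9, 0.1]
gripper_width: 0.006
grasp_force: 1.0
```

```bash
python3 -c "
from h import *;from plant import manip
plan(manip.state(),(0,41),111,90,1,np.load('q.npy'))"
```

```text
[-4.0, 1.5, 0.2] -0.78
case xy [[-1.5 45. ]] z 111.2 yaw rel 89.22 tilt z [-3.e-04  0.e+00 -1.e+00] F [1.8 1.9 0.1] t 4.1833 w 0.005736122255723049
```

Request:
play_rows:
  commands:
    - [-1,0,0,0,0,0]
    - [-1,0,0,0,0,0]
    - [-1,0,0,0,0,0]
    - [-1,0,0,0,0,0]

```text
time: 4.52
tool_pos: [0.5328, 0.0662, 0.1112]
tool_rot: [-0.0, 0.695, 0.719, 0.0]
contact_force: [0.9, 6.3, -0.8]
gripper_width: -0.0
grasp_force: 3.1
```

Request:
play_rows:
  commands:
    - [-1,0,0,0,0,0]
    - [-1,0,0,0,0,0]
    - [0,0,0,0,0,0]

```text
time: 4.77
tool_pos: [0.5327, 0.0662, 0.1112]
tool_rot: [-0.002, 0.696, 0.719, 0.002]
contact_force: [2.1, 10.6, -1.1]
gripper_width: 0.001
grasp_force: 5.4
```

The cover hit its stop, with force rising to 10.6 N and the lip at about +30 mm. I'll back off, rise and look again.

Request:
play_rows:
  commands:
    - [10,0,0,0,0,0]
    - [10,0,0,0,0,0]
    - [0,0,-35,0,0,0]
    - [0,0,-35,0,0,0]
    - [0,0,-35,0,0,0]

```text
time: 5.18
tool_pos: [0.5312, 0.0841, 0.2164]
tool_rot: [-0.001, 0.695, 0.719, -0.002]
contact_force: [0.7, -0.2, 0.7]
gripper_width: 0.001
grasp_force: 0.0
```

Request:
play_rows:
  commands:
    - [0,0,-30,0,0,0]
    - [0,0,0,0,0,0]
  hand: 45

```text
time: 5.35
tool_pos: [0.5355, 0.0841, 0.2548]
tool_rot: [0.005, 0.695, 0.719, 0.004]
contact_force: [0.8, -1.3, 0.5]
gripper_width: 0.267
grasp_force: 0.0
```

Run:
```python
from h import *;from plant import manip,imaging
import cv2
fs={"st":manip.state()}
for n in ("wrist","scene","side"): fs[n]=imaging.grab_frame(n)
pickle.dump(fs,open("f1.pkl","wb"))
print({k:v for k,v in fs["wrist"].items() if k!="image"})
plan(manip.state(),(0,-25),240,132,8,np.load('q.npy'))
cv2.imwrite("pics/w1.png",cv2.resize(fs["wrist"]["image"][:,:,::-1],(800,600),interpolation=cv2.INTER_CUBIC))
```

```text
{'fx': 325.19226210127806, 'fy': 325.19226210127806, 'cx': 279.198501339697, 'cy': 208.4338319884297, 'mount': array([[-1.06324486e-04, -9.44307005e-01, -3.29065752e-01,
         8.35813557e-02],
       [ 9.99998418e-01, -6.84707730e-04,  1.64176912e-03,
         3.22013979e-04],
       [-1.77564794e-03, -3.29065056e-01,  9.44305584e-01,
        -1.29151138e-01],
       [ 0.00000000e+00,  0.00000000e+00,  0.00000000e+00,
         1.00000000e+00]])}
[-10.5, 0.3, 0.8] -5.35
[-10.5, -0.7, 0.8] -5.35
[-10.4, -1.6, 0.8] -5.35
[-10.2, -2.6, 0.8] -5.35
[-9.9, -3.5, 0.8] -5.35
[-9.5, -4.4, 0.8] -5.35
[-9.1, -5.3, 0.8] -5.35
[-8.6, -6.1, 0.8] -5.35
case xy [[-1.5 59.2]] z 245.9 yaw rel 89.22 tilt z [-6.e-04 -8.e-04 -1.e+00] F [ 0.1 -0.8 -0.5] t 5.5 w 0.5224172009661537
```

View pics/w1.png

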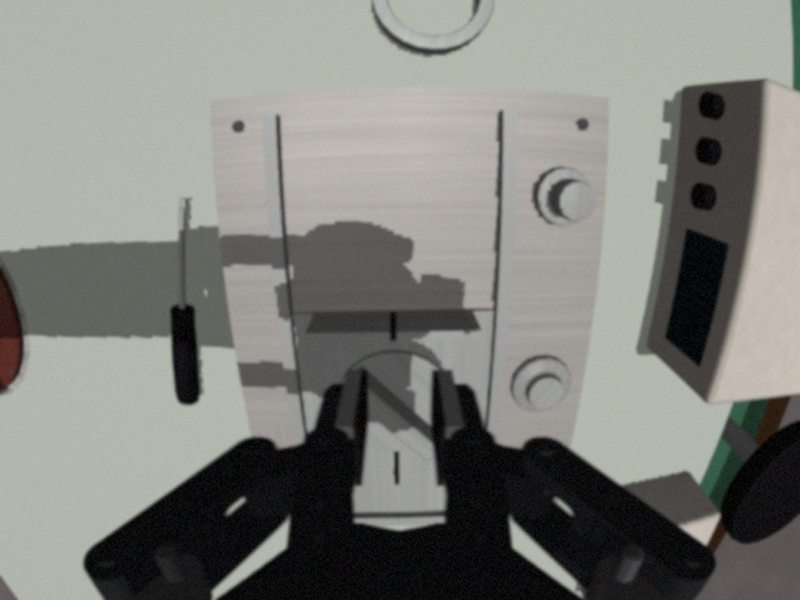

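The wrist view shows the closed cover: lip mark at (393,325), -y mark at (397,467), and the bar running diagonally from (365,375) to (435,455) but partly hidden by the fingers. I'll move back 70 mm for a clear look.

Request:
play_rows:
  commands:
    - [35,0,0,0,0,0]
    - [35,0,0,0,0,0]
    - [0,0,0,0,0,0]
    - [0,0,0,0,0,0]

```text
time: 5.83
tool_pos: [0.5286, 0.1548, 0.2436]
tool_rot: [-0.001, 0.694, 0.72, -0.002]
contact_force: [0.9, 0.2, -0.3]
gripper_width: 0.529
grasp_force: 0.0
```

Run:
```python
from plant import manip,imaging
import cv2,pickle
fs={"st":manip.state()}
fs["wrist"]=imaging.grab_frame("wrist")
pickle.dump(fs,open("f2.pkl","wb"))
c=cv2.convertScaleAbs(fs["wrist"]["image"][210:360,180:380,::-1],alpha=1.3)
cv2.imwrite("pics/w2.png",cv2.resize(c,None,fx=4,fy=4,interpolation=cv2.INTER_CUBIC))
```

```text
(no output)
```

View pics/w2.png

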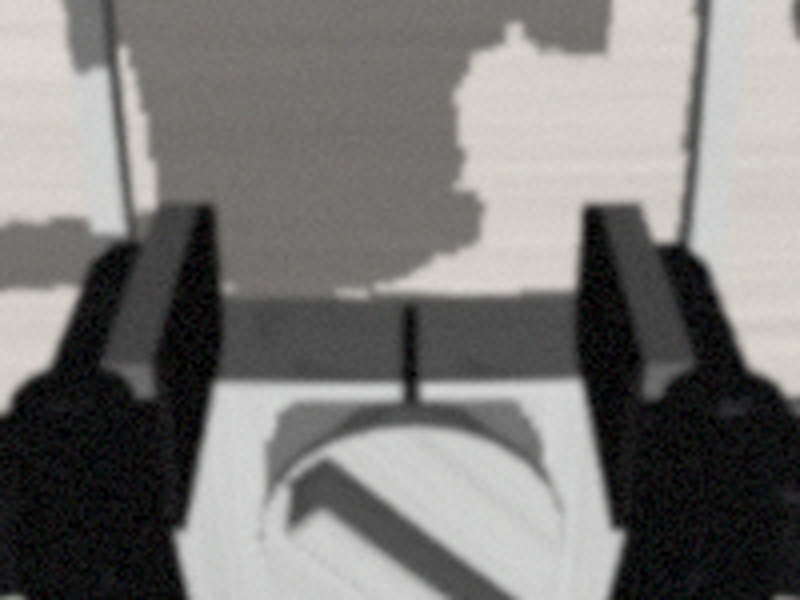

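The wrist crop shows the bar's top edge running from (322,510) to (450,600), its end corner at (290,530), and the lip's top edge and mark at (409,380).

```bash
cat >> h.py <<'E'
def wray(f,s,p,z):
    p=np.atleast_2d(np.array(p,float)); u=np.c_[p[:,0]-f["cx"],p[:,1]-f["cy"]]/f["fx"]; r=np.linalg.norm(u,axis=1)
    d=np.c_[u*(np.sin(r)/r)[:,None],np.cos(r)]; M=f["mount"]; R=yaw(s)[1]
    d=d@M[:3,:3].T@R.T; o=s["tool_pos"]+R@M[:3,3]; return o+d*((z-o[2])/d[:,2])[:,None]
E
python3 - <<'E'
from h import *
from plant import manip
q=np.load("q.npy")
fs=pickle.load(open("f2.pkl","rb"));f,s=fs["wrist"],fs["st"]
u=lambda p:(np.array(p,float)+.5)/4-.5+[180,210]
for z,p in((.141,[(322,510),(450,600),(290,530)]),(.119,[(330,460),(525,600),(290,485)]),(.121,[(225,380),(580,380),(409,380)]),(.087,[(225,297),(580,295),(409,306)])):
    P=inv(q,wray(f,s,u(p),z))*1e3; d=P[1]-P[0]; print(z,np.round(P,1).tolist(),"ang",np.degrees(np.arctan2(d[0],d[1])))
fs=pickle.load(open("f1.pkl","rb"));f,s=fs["wrist"],fs["st"]
v=lambda p:(np.array(p,float)+.5)*.7-.5
print("marks w1",np.round(inv(q,wray(f,s,v([(397,452),(398,482)]),.087))*1e3,1).tolist(),np.round(inv(q,wray(f,s,v([(393,339)]),.121))*1e3,1))
plan(manip.state(),(-1,-25),200,132,10,q)
E
```

```text
0.141 [[-20.5, 5.5], [9.7, -25.7], [-28.4, -1.2]] ang 135.82438914851963
0.119 [[-19.8, 2.8], [31.0, -49.2], [-30.3, -5.7]] ang 135.66082104781648
0.121 [[-43.8, 29.1], [40.7, 28.3], [0.0, 29.4]] ang 90.5592025946705
0.087 [[-47.7, 31.2], [44.6, 30.9], [0.2, 28.5]] ang 90.17654437690926
marks w1 [[1.3, -91.4], [1.6, -124.2]] [[ 0.2 24. ]]
[-15.4, 0.2, 4.4] -4.27
[-15.4, -0.9, 4.4] -4.27
[-15.3, -2.1, 4.4] -4.27
[-15.1, -3.2, 4.4] -4.27
[-14.8, -4.3, 4.4] -4.27
[-14.4, -5.4, 4.4] -4.27
[-14.0, -6.4, 4.4] -4.27
[-13.5, -7.5, 4.4] -4.27
[-12.9, -8.5, 4.4] -4.27
[-12.2, -9.4, 4.4] -4.27
case xy [[ -1.3 129.2]] z 244.0 yaw rel 89.29 tilt z [-0.0039 -0.0015 -1.    ] F [-0.1  0.1 -0.1] t 5.8833 w 0.5273981034383964
```

The bar is at -44° with its axis at case (0,-25). The edge offset of 6.6 mm confirms this. Moving above it.

Request:
play_rows:
  commands:
    - [-15,0,4,0,0,-4.5]
    - [-15,-1,4,0,0,-4.5]
    - [-15,-2,4,0,0,-4.5]
    - [-15,-3,4,0,0,-4.5]
    - [-15,-4,4,0,0,-4.5]

```text
time: 6.3
tool_pos: [0.5338, 0.076, 0.2249]
tool_rot: [-0.001, 0.541, 0.841, -0.001]
contact_force: [0.1, 0.2, 0.1]
gripper_width: 0.526
grasp_force: 0.0
```

Request:
play_rows:
  commands:
    - [-14,-5,4,0,0,-4.5]
    - [-14,-6,4,0,0,-4.5]
    - [-14,-8,4,0,0,-4.5]
    - [-13,-9,4,0,0,-4.5]
    - [-12,-10,4,0,0,-4.2]

```text
time: 6.72
tool_pos: [0.539, -0.0016, 0.2049]
tool_rot: [-0.001, 0.369, 0.929, -0.001]
contact_force: [0.1, 0.3, -0.5]
gripper_width: 0.528
grasp_force: 0.0
```

Request:
play_rows:
  commands:
    - [0,0,0,0,0,0]
    - [0,0,0,0,0,0]

```text
time: 6.88
tool_pos: [0.539, -0.0008, 0.2051]
tool_rot: [-0.001, 0.372, 0.928, -0.0]
contact_force: [0.2, -0.6, -0.4]
gripper_width: 0.523
grasp_force: 0.0
```

```bash
python3 -c "
from h import *;from plant import manip
plan(manip.state(),(0,-25),136,134.3,4,np.load('q.npy'))"
```

```text
[0.4, -0.1, 17.3] -0.16
[0.4, -0.1, 17.3] -0.16
[0.4, -0.1, 17.3] -0.16
[0.4, -0.1, 17.3] -0.16
case xy [[  1.6 -25.8]] z 205.1 yaw rel 133.67 tilt z [-2.3e-03  3.0e-04 -1.0e+00] F [ 0.2 -0.6 -0.4] t 6.8833 w 0.5225846338073492
```

Request:
play_rows:
  commands:
    - [1.5,0,20,0,0,-0.5]
    - [0,0,20,0,0,0]
    - [0,0,15,0,0,0]
    - [0,0,9,0,0,0]
    - [0,0,5,0,0,0]

```text
time: 7.3
tool_pos: [0.5377, 0.002, 0.1356]
tool_rot: [-0.001, 0.366, 0.931, -0.0]
contact_force: [-0.1, 0.6, 0.7]
gripper_width: 0.525
grasp_force: 0.0
```

Request:
play_rows:
  commands:
    - [0,0,0,0,0,0]
    - [0,0,0,0,0,0]
    - [0,0,0,0,0,0]
    - [0,0,0,0,0,0]
    - [0,0,0,0,0,0]
  hand: 0

```text
time: 7.72
tool_pos: [0.5383, 0.0014, 0.1384]
tool_rot: [-0.001, 0.366, 0.931, -0.0]
contact_force: [-6.0, -0.9, 3.0]
gripper_width: 0.142
grasp_force: 61.6
```

```bash
python3 -c "
from h import *;from plant import manip
plan(manip.state(),(0,-25),136,90,8,np.load('q.npy'));print(manip.state()['ft_torque'])"
```

```text
[-0.0, -0.2, 0.3] 5.55
[-0.1, -0.2, 0.3] 5.55
[-0.1, -0.2, 0.3] 5.55
[-0.1, -0.2, 0.3] 5.55
[-0.1, -0.2, 0.3] 5.55
[-0.1, -0.2, 0.3] 5.55
[-0.1, -0.2, 0.3] 5.55
[-0.2, -0.1, 0.3] 5.55
case xy [[  1.  -23.6]] z 138.4 yaw rel 134.41 tilt z [-1.3e-03 -5.0e-04 -1.0e+00] F [-6.  -0.9  3. ] t 7.7167 w 0.1417048204120908
[-0.10664874  0.87104601 -0.01955568]
```

Request:
play_rows:
  commands:
    - [0,-0.5,0,0,0,4]
    - [0,0,0,0,0,5]
    - [0,0,0,0,0,5]
    - [0,0,0,0,0,5]
    - [0,0,0,0,0,5]

```text
time: 8.13
tool_pos: [0.5379, 0.001, 0.1385]
tool_rot: [-0.0, 0.553, 0.833, -0.001]
contact_force: [-6.0, -1.0, 2.6]
gripper_width: 0.144
grasp_force: 61.6
```

```bash
python3 -c "
from h import *;from plant import manip
plan(manip.state(),(0,-25),136,90,4,np.load('q.npy'));print(manip.state()['ft_torque'])"
```

```text
[-0.2, -0.2, 0.6] 5.05
[-0.2, -0.2, 0.6] 5.05
[-0.2, -0.2, 0.6] 5.05
[-0.2, -0.2, 0.6] 5.05
case xy [[  0.6 -23.9]] z 138.5 yaw rel 110.18 tilt z [-1.4e-03 -7.0e-04 -1.0e+00] F [-6.  -1.   2.6] t 8.1333 w 0.1443202236858692
[-0.18110685  0.94515004  0.07033631]
```

Request:
play_rows:
  commands:
    - [0,0,0,0,0,5]
    - [0,0,0,0,0,5]
    - [0,0,0,0,0,5]
    - [0,0,0,0,0,5]
    - [0,-1,0,0,0,0]

```text
time: 8.55
tool_pos: [0.5374, 0.0008, 0.1385]
tool_rot: [0.0, 0.689, 0.725, -0.0]
contact_force: [-3.0, -1.5, 1.1]
gripper_width: 0.144
grasp_force: 61.4
```

```bash
python3 -c "
from h import *;from plant import manip
plan(manip.state(),(0,-25),136,90,1,np.load('q.npy'));print(manip.state()['ft_torque'])"
```

```text
[-0.9, -0.0, 2.5] 0.26
case xy [[  0.  -24.1]] z 138.5 yaw rel 90.26 tilt z [-1.e-04 -9.e-04 -1.e+00] F [-3.  -1.5  1.1] t 8.55 w 0.14414502188215533
[-0.22509475  0.42801071 -0.01983138]
```

Aligned, with lateral forces low. Now I'll press.

Request:
play_rows:
  commands:
    - [0,-0.3,3,0,0,0]
    - [0,0,3,0,0,0]
    - [0,0,3,0,0,0]
    - [0,0,3,0,0,0]
    - [0,0,0,0,0,0]

```text
time: 8.97
tool_pos: [0.5375, 0.0009, 0.126]
tool_rot: [0.0, 0.688, 0.726, 0.0]
contact_force: [-5.2, -1.5, 8.7]
gripper_width: 0.141
grasp_force: 62.3
```

Request:
play_rows:
  commands:
    - [0,0,2,0,0,0]
    - [0,0,2,0,0,0]
    - [0,0,1,0,0,0]
    - [0,0,0,0,0,0]

```text
time: 9.3
tool_pos: [0.5376, 0.0009, 0.1224]
tool_rot: [0.0, 0.688, 0.726, -0.0]
contact_force: [-7.3, -0.8, 11.8]
gripper_width: 0.15
grasp_force: 62.8
```

Request:
play_rows:
  commands:
    - [0,-0.5,1,0,0,0]
    - [0,-0.5,0.5,0,0,0]
    - [0,0,0,0,0,0]

```text
time: 9.55
tool_pos: [0.5375, 0.0008, 0.1223]
tool_rot: [0.001, 0.688, 0.726, 0.001]
contact_force: [-8.5, 0.5, 15.2]
gripper_width: 0.145
grasp_force: 63.4
```

At the stop: it has travelled 16 mm and force is now rising. Next is the quarter turn clockwise.

Request:
play_rows:
  commands:
    - [0,0,0,0,0,5]
    - [0,0,0,0,0,5]
    - [0,0,0,0,0,5]
    - [0,0,0,0,0,5]
    - [0,0,0,0,0,5]

```text
time: 9.97
tool_pos: [0.5371, 0.0008, 0.1223]
tool_rot: [0.001, 0.83, 0.558, 0.0]
contact_force: [-9.8, -0.8, 17.9]
gripper_width: 0.147
grasp_force: 63.6
```

Request:
play_rows:
  commands:
    - [0,0,0,0,0,5]
    - [0,0,0,0,0,5]
    - [0,0,0,0,0,5]
    - [0,0,0,0,0,5]
    - [0,0,0,0,0,5]

```text
time: 10.38
tool_pos: [0.5368, 0.001, 0.1223]
tool_rot: [0.0, 0.931, 0.366, 0.0]
contact_force: [-10.8, 0.0, 18.3]
gripper_width: 0.146
grasp_force: 63.8
```

```bash
python3 -c "
from h import *;from plant import manip
plan(manip.state(),(0,-25),122,0,8,np.load('q.npy'));print(manip.state()['ft_torque'])"
```

```text
[-0.0, 0.1, 0.0] 5.03
[-0.0, 0.1, 0.0] 5.03
[-0.0, 0.1, 0.0] 5.03
[0.0, 0.1, 0.0] 5.03
[0.0, 0.1, 0.0] 5.03
[0.0, 0.1, 0.0] 5.03
[0.0, 0.1, 0.0] 5.03
[0.1, 0.1, 0.0] 5.03
case xy [[ -0.5 -24. ]] z 122.3 yaw rel 40.24 tilt z [ 5.e-04 -5.e-04 -1.e+00] F [-10.8   0.   18.3] t 10.3833 w 0.14568681229366365
[-0.1291116   2.07223656  0.07425661]
```

Request:
play_rows:
  commands:
    - [0,0,0,0,0,5]
    - [0,0,0,0,0,5]
    - [0,0,0,0,0,5]
    - [0,0,0,0,0,5]
    - [0,0,0,0,0,5]

```text
time: 10.8
tool_pos: [0.5365, 0.0013, 0.1223]
tool_rot: [-0.0, 0.988, 0.156, -0.0]
contact_force: [-12.1, 1.3, 20.1]
gripper_width: 0.146
grasp_force: 63.8
```

Request:
play_rows:
  commands:
    - [0,0,0,0,0,5]
    - [0,0,0,0,0,5]
    - [0,0,0,0,0,4]
    - [0,0,0,0,0,0]

```text
time: 11.13
tool_pos: [0.5364, 0.0014, 0.1223]
tool_rot: [-0.0, 0.999, 0.035, -0.0]
contact_force: [-13.2, 2.6, 18.6]
gripper_width: 0.146
grasp_force: 63.8
```

```bash
python3 -c "
from h import *;from plant import manip
plan(manip.state(),(0,-25),122,0,1,np.load('q.npy'));print(manip.state()['ft_torque'],manip.state()['joint_pos'])"
```

```text
[0.9, 1.5, 0.3] 1.35
case xy [[ -0.9 -23.5]] z 122.3 yaw rel 1.35 tilt z [-7.e-04  5.e-04 -1.e+00] F [-13.2   2.6  18.6] t 11.1333 w 0.14584615066063628
[ 0.104209    2.38603595 -0.04185808] [-1.36333277e-01 -4.86711888e-02  1.92750141e+00  3.86746368e-04
  1.26355519e+00  1.36442484e+00]
```

Request:
play_rows:
  commands:
    - [0,0,0,0,0,1.5]
    - [0,0,0,0,0,1.5]
    - [0,0,0,0,0,1]
    - [0,0,0,0,0,0]

```text
time: 11.47
tool_pos: [0.5365, 0.0014, 0.1223]
tool_rot: [0.0, 1.0, 0.002, -0.0]
contact_force: [-11.6, 1.6, 19.0]
gripper_width: 0.145
grasp_force: 64.3
```

```bash
python3 -c "
from h import *;from plant import manip
plan(manip.state(),(0,-25),122,0,1,np.load('q.npy'));print(manip.state()['ft_torque'])"
```

```text
[0.9, 1.4, 0.3] -2.42
case xy [[ -0.8 -23.5]] z 122.3 yaw rel -2.42 tilt z [-5.e-04 -1.e-04 -1.e+00] F [-11.6   1.6  19. ] t 11.4667 w 0.14531768305324774
[0.13163    2.36189994 0.77486334]
```

Request:
play_rows:
  commands:
    - [0,0,0,0,0,1.5]
    - [0,0,0,0,0,0]
    - [0,0,0,0,0,0]

```text
time: 11.72
tool_pos: [0.5365, 0.0013, 0.1223]
tool_rot: [0.0, 1.0, -0.01, -0.0]
contact_force: [-12.2, 1.2, 18.3]
gripper_width: 0.142
grasp_force: 66.1
```

```bash
python3 -c "
from h import *;from plant import manip
plan(manip.state(),(0,-25),122,0,1,np.load('q.npy'));print(manip.state()['ft_torque'])"
```

```text
[0.9, 1.4, 0.3] -3.82
case xy [[ -0.8 -23.6]] z 122.3 yaw rel -3.82 tilt z [-4.e-04 -5.e-04 -1.e+00] F [-12.2   1.2  18.3] t 11.7167 w 0.1424553221662562
[0.10996466 2.29574273 1.03657233]
```

The torque climbs to 1 N m, so the fastener is at its end stop. I'll open the fingers a little, staying clear of the lip, and lift.

Request:
play_rows:
  commands:
    - [0,0,0,0,0,0]
    - [0,0,0,0,0,0]
    - [0,0,0,0,0,0]
    - [0,0,0,0,0,0]
  hand: 35

```text
time: 12.05
tool_pos: [0.5369, 0.0012, 0.1191]
tool_rot: [-0.0, 1.0, -0.012, 0.001]
contact_force: [0.9, 0.6, 3.3]
gripper_width: 0.412
grasp_force: 1.4
```

Request:
play_rows:
  commands:
    - [0,0,-5,0,0,0]
    - [0,0,-10,0,0,0]
    - [0,0,-20,0,0,0]
    - [0,0,-30,0,0,0]
    - [0,0,-35,0,0,0]

```text
time: 12.47
tool_pos: [0.5346, 0.0012, 0.218]
tool_rot: [-0.0, 1.0, -0.012, -0.002]
contact_force: [0.7, 0.3, -0.6]
gripper_width: 0.408
grasp_force: 0.0
```

Request:
play_rows:
  commands:
    - [-35,0,-20,0,0,0]
    - [-40,0,0,0,0,0]
    - [-40,0,0,0,0,0]
    - [0,0,0,0,0,0]

```text
time: 12.8
tool_pos: [0.4156, 0.0046, 0.2382]
tool_rot: [0.0, 1.0, -0.012, -0.001]
contact_force: [0.7, -0.7, -1.5]
gripper_width: 0.41
grasp_force: 0.0
```

Run:
```python
from plant import manip,imaging
import cv2,pickle,numpy as np
fs={"st":manip.state()}
for n in ("wrist","scene","side"): fs[n]=imaging.grab_frame(n)
pickle.dump(fs,open("f3.pkl","wb"))
g=lambda n,x,y,w,h:cv2.resize(cv2.convertScaleAbs(fs[n]["image"][y:y+h,x:x+w,::-1],alpha=1.4),(400,300),interpolation=cv2.INTER_CUBIC)
cv2.imwrite("pics/e.png",np.vstack([np.hstack([g("scene",200,150,190,142),g("side",190,175,160,120)]),np.hstack([g("wrist",0,0,560,420),g("scene",0,0,560,420)])]))
```

```text
(no output)
```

View pics/e.png

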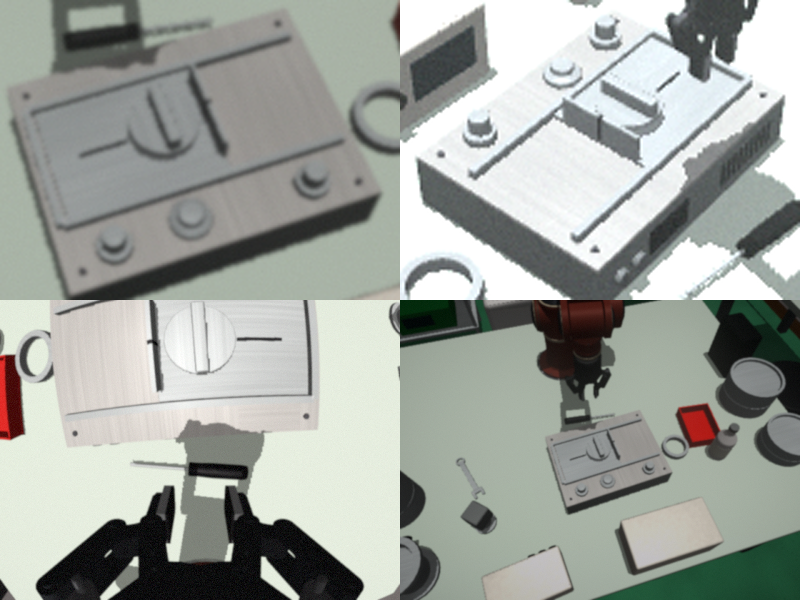

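The cover is closed and the bar lies parallel to the lip, around (203,338) in the wrist panel. The bystanders haven't moved. One close crop will confirm the head height and the angle.

Run:
```python
import cv2,pickle
fs=pickle.load(open("f3.pkl","rb"))
c=fs["wrist"]["image"][0:140,190:377,::-1]
cv2.imwrite("pics/e2.png",cv2.resize(c,None,fx=4,fy=4,interpolation=cv2.INTER_CUBIC))
```

```text
(no output)
```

View pics/e2.png

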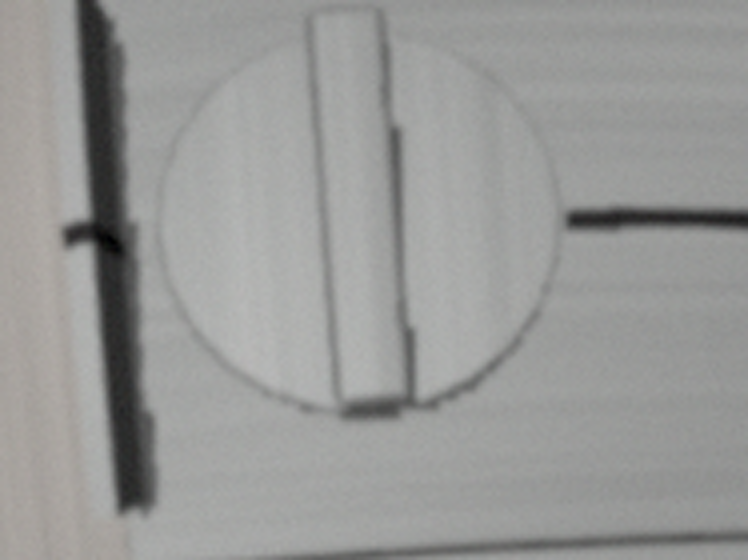

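The bar's left top edge runs from (308,15) to (341,400), the right edge starts at (381,10), and the lip's outer top edge runs from (62,100) to (92,470).

Run:
```python
from h import *
q=np.load("q.npy");fs=pickle.load(open("f3.pkl","rb"));f,s=fs["wrist"],fs["st"]
u=lambda p:(np.array(p,float)+.5)/4-.5+[190,0]
for z in(.141,.128):
    P=inv(q,wray(f,s,u([(308,15),(341,400),(381,10),(407,398)]),z))*1e3; print(z,np.round(P,1).tolist(),"len",np.linalg.norm(P[1]-P[0]),np.linalg.norm(P[3]-P[2]))
    for a,b in((0,1),(2,3)): d=P[a]-P[b]; print("ang",np.degrees(np.arctan2(d[0],d[1])))
for z,p in((.121,[(78,0),(118,510)]),(.087,[(570,220),(745,217)])):
    P=inv(q,wray(f,s,u(p),z))*1e3;d=P[0]-P[1];print(z,np.round(P,1).tolist(),np.degrees(np.arctan2(d[0],d[1])))
```

```text
0.141 [[33.2, -18.5], [-36.1, -19.2], [33.2, -31.0], [-36.5, -30.4]] len 69.29292531313466 69.72558975092015
ang 89.44786499145071
ang 90.42372072903001
0.128 [[37.2, -18.3], [-36.0, -19.0], [37.2, -31.5], [-36.5, -30.9]] len 73.27416917057947 73.73169246123457
ang 89.44786499145071
ang 90.42372072903001
0.121 [[48.0, 24.7], [-53.1, 24.9]] 90.08482559109432
0.087 [[0.6, -69.6], [1.3, -108.4]] -1.044124359780722
```

The bar is at 90° and its head is down at the locked height. Handing in.

```bash
python3 -c "
from plant import manip
print(manip.job_done())"
```

```text
the job is handed in; nothing more can be done
None
```

The cover is closed against its end stop, the fastener is pressed down and locked a full quarter turn clockwise (the last image shows the bar at 90° and down), the bystanders look unmoved, and the hand is clear; I handed the job in at about 13 s.

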